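# Load the gravity-storage lift and hold its index pin back

## Robot

A 6-joint arm with a two-finger parallel gripper is mounted at the origin on the work surface. World frame = base frame: x ahead of the robot, y to its left, z up, the work surface at z = 0. Lengths are in m, angles in rad, forces in N, time in s.
With the tool pointing down it reaches from about 0.35 to 0.975 m from the base axis. Payload 17.4 kg.
Tool frame: the origin (TCP) lies at the very end of the fingers, on their centre line; the grasp point (between the pads) lies 19 mm behind it; y points along the fingers, z is the direction in which the jaws open and shut, and the axes are right-handed (so a half turn about y gives the same grasp; the last joint's range is limited). The gripper opens to 85 mm and grips with 20 to 120 N. Pads are 22 mm wide; open, the fingers measure 114 mm over their backs; the gripper's body (76 mm by 85 mm) begins 54 mm behind the grasp point. The pads swing forward as they close: fully open they stand 13 mm farther back than shut.
Start: joints at [1.081, 0.116, 1.442, -0, 1.584, -0.038], TCP at [0.295, 0.607, 0.231] pointing down, gripper open.
Joint ranges: [-2.83, 2.83], [-0.83, 2.19], [0.07, 2.5], [-1.14, 4.28], [0.01, 3], [-2.97, 2.97]. Speed limits (rad/s): [1.89, 1.89, 2.22, 3.14, 3.14, 3.14].

## Interface

Orientations are given as a unit quaternion [x, y, z, w].
In Python, from workcell import sense, capture, sign_off gives the robot as it stands.
- The arm moves only by the tool move_arm, never from a script. Its argument "rows" is a list of rows, each a list of 2 entries, a list of its own where there are three numbers: the shift along the tool's x, y, z in mm, then the turn about the tool's y in rad. A call has 1 to 20 rows; each row is the pose to reach, as a shift and turn from the pose commanded when the call began, along the tool's axes at that moment; what a row does not reach only later rows make up. A row lasts 1/12 s, in which the tool goes at most 41.7 mm and 7.16 degrees, less where a joint would pass 70% of its speed; a pose out of reach is approached as far as the arm can. A call with a gripper value outside its range is refused whole. "claw" is the opening, from 0 (shut) to 1 (fully open), set as the call begins (left out, the last holds). The fingers move at their own pace and stop on an object; "squeeze" is the grip in N (left out, the last holds). Time passes only in rows, so rows that repeat a pose let the fingers close. It gives the time, the measured TCP pose, the force and the opening at its end, in the units of the state.
- sense(): the state, without advancing time (a new reading comes with each control period).
- capture(name): name is "scene" or "top" or "wrist"; returns a dict with "img" (384x512x3 uint8, red, green, blue), "mtx" (3x3 intrinsics, pixels), "xyz" and "rotation" of the camera in the world; the wrist camera has in their place "hand_eye" (4x4, takes a point from camera to tool coordinates, whose origin is the TCP and whose axes are the tool frame's). Camera axes: x right, y down, z forward; pixel columns grow to the right and rows downward; lengths in m; the calibration is good to about 2 mm. The wrist camera is an equidistant fisheye: a pixel r from the principal point sees the ray r / f radians off the axis. A picture is of the moment at which its call begins: read the wrist's pose just before it. There is no depth.
- sign_off(): hands the job in, once; it reports no verdict.
The state is a dict: "t": time; "qpos": joint angles; "joint_vel": joint speeds; "tau": joint torques, N m; "ee_pos": TCP position; "ee_rot": TCP orientation; "force": force on the tool from outside, world axes, zero at the start; "ft_torque": the same for the moment, N m; "width": finger opening in m.
Only numpy, scipy, OpenCV 4.12 (cv2) and the standard library are available. Lean on these libraries where they do the work, as an engineer would, in place of code of your own. Each camera call takes 0.05 s, during which the arm holds its last target.

## Task

Load the lift of the small gravity-storage rig: nest the two loose stepped steel cups into the one that already stands on its raised pan, so that all three make one upright stack. Then pull the rig's sprung index pin fully back by its knob, so that the loaded pan sinks to its bottom stop, and finish while still gripping the knob and holding the pin fully back. Leave everything else where it stands.

Things in the scene. Friction and masses are not known exactly. Their poses are not given: they have to be found in the camera images.
- rig: fixed rig: grey base 140 x 200 x 12 mm, on it an upright aluminium mast plate 90 mm wide (along x), 12 mm thick, top 122 mm high. Origin on the bench under the mast (mast at y -2 to +10 mm); z up. The pan is on its -y side, the knob on its +y side. A 52 mm high generator stands at x 48 to 84, y -20 to 20 mm. Yaw -0.25 to 0.65 rad.
- pan: round aluminium pan 90 mm across, 6 mm thick, of the rig's sliding carriage. Origin at the centre of its upper face; at the start 95 mm above the bench and 85 mm from the rig's origin along the rig's -y. The carriage rests on the index pin and sinks by its own weight as soon as the pin is out.
- carriage (a joint): height travel of the carriage and its pan, m: 0 = raised, on the pin; 0.05 = on the bottom stop, 50 mm lower. Damped: sinks in about 1 s.
- pull_knob: black round pull knob of the index pin, 26 mm in diameter, 18 mm long, axis level along the rig's y. Origin at its centre: seated, 71 mm from the rig's origin along +y, 85 mm above the bench. It moves along the rig's +y as it is pulled and does not turn. Between it and the sleeve is a bare 8 mm pin, 28 mm long. Can be pinched from above across the rig's x.
- plunger (a joint): travel of the sprung index pin, m: 0 = seated in its hole, 0.02 = fully back at its stop. The spring pulls it home with 6 N when seated and 13 N when fully back; it does not latch. The pin leaves the carriage at about 0.009.
- cup_a_mid (a point): middle (on the axis, 37.5 mm above base and below rim; z to the mouth) of a steel stacking cup, 75 mm high: narrow foot 42 mm across at the base, 47 mm at 33.5 mm up, there a flat shoulder, then straight, 58 mm across, up to the rim (wall 2.5 mm). It stands mouth up on the pan at the start, up to 9 mm off its centre, and stays there as the lowest.
- cup_b_mid (a point): middle of a loose cup, same shape and point as cup_a; about 120 g; stands mouth up on the bench. Its foot fits the 53 mm mouth of another cup and its shoulder then rests on that rim: each nested cup stands 41.5 mm higher than the one below, and its whole straight upper part stays free to grip.
- cup_c_mid (a point): middle of the other loose cup, same in all as cup_b; stands mouth up on the bench.
- beaker_mid (a point): bystander: plain steel beaker without a step, 72 mm across and 95 mm high, on the bench; the point is on its axis half-way up. Not one of the cups.
- screwdriver: bystander: screwdriver lying along its x, about 200 mm long; origin about its middle, at the bench.
- weight_center (a point): bystander: small brass weight, a disc 30 mm across and 25 mm high, on the bench; the point is at its centre.
There are look-alikes about, which are no part of the job. What is shaped like the part that bears cup_c_mid but yellow is not meant. What is shaped like the part that bears cup_b_mid but blue is not meant.

How it is judged:
By the outcome, as a careful person would: the job done as asked, in the order asked, and still so for the second after the job is handed in, while the arm keeps its last pose, push and grip.
It also fails if it takes over 64 s, if anything falls off the work surface, if the arm or the gripper's body presses on something with over 40 N, if the wrist force passes 120 N, or if a joint passes its speed limit or range.

## Working session

There is one attempt and no reset: what is moved stays moved. The work goes in short steps, Python scripts to look and compute and a tool call to move; the robot and the scene stay as the last step left them, time stands still between calls to the robot, and variables do not carry over. Pictures are saved under pics/ and viewed, and the job is handed in when it is done.

Besides the shell and the picture viewer there is one more tool, called after "Emit:" as name(argument=value, ...) on one line, values as JSON. move_arm: Moves the arm, as the interface text tells. Its arguments: {"type":"object","properties":{"rows":{"type":"array","items":{"type":"array"}},"claw":{"type":"number"},"squeeze":{"type":"number"}},"required":["rows"]}

```bash
ls; mkdir -p pics
python3 - <<'E'
from workcell import sense,capture
import cv2,pickle
print(sense())
for n in ["scene","top","wrist"]:
    s=sense();c=capture(n);c['state']=s
    pickle.dump(c,open(f'pics/{n}0.pkl','wb'))
    cv2.imwrite(f'pics/{n}0.png',cv2.resize(c['img'][:,:,::-1],(800,600),interpolation=cv2.INTER_CUBIC))
    print(n,{k:v for k,v in c.items() if k not in('img','state')})
E
```

```text
pics
{'t': 0.0, 'qpos': array([ 1.08122039e+00,  1.16509734e-01,  1.44227339e+00,  1.21078480e-05,
        1.58403007e+00, -3.77697565e-02]), 'joint_vel': array([ 0.00121237, -0.00095823, -0.00022761,  0.00087531,  0.00052178,
       -0.00104441]), 'tau': array([-3.75471936e-04, -7.32040572e+01, -6.32452655e+01,  5.06117772e-05,
        6.84559898e-03, -1.89241331e-05]), 'ee_pos': array([0.29459147, 0.60710046, 0.23054113]), 'ee_rot': array([ 0.68955615, -0.15849896,  0.15826576, -0.68872516]), 'force': array([0.61061073, 0.15521602, 0.29680104]), 'ft_torque': array([-0.02206914, -0.04788742,  0.0225116 ]), 'width': 0.08572504224207525}
scene {'mtx': array([[436.10007467,   0.        , 262.40373816],
       [  0.        , 436.10007467, 192.38742658],
       [  0.        ,   0.        ,   1.        ]]), 'xyz': array([ 1.52210619, -0.18656652,  0.95341378]), 'rotation': array([ 0.70201488,  0.58392478, -0.26405264, -0.31061739])}
top {'mtx': array([[373.20812664,   0.        , 255.55935606],
       [  0.        , 373.20812664, 192.77276418],
       [  0.        ,   0.        ,   1.        ]]), 'xyz': array([ 0.37551756, -0.02116128,  1.00396612]), 'rotation': array([-0.68618628,  0.71977883, -0.07618737,  0.07254175])}
wrist {'mtx': array([[297.31863964,   0.        , 255.79876414],
       [  0.        , 297.31863964, 193.23680955],
       [  0.        ,   0.        ,   1.        ]]), 'hand_eye': array([[ 9.91092733e-04,  9.47822895e-01,  3.18795824e-01,
        -8.28782053e-02],
       [ 1.13929050e-04, -3.18796085e-01,  9.47823318e-01,
        -1.42302059e-01],
       [ 9.99999502e-01, -9.03060697e-04, -4.23941046e-04,
        -5.23497093e-04],
       [ 0.00000000e+00,  0.00000000e+00,  0.00000000e+00,
         1.00000000e+00]])}
```

View pics/scene0.png

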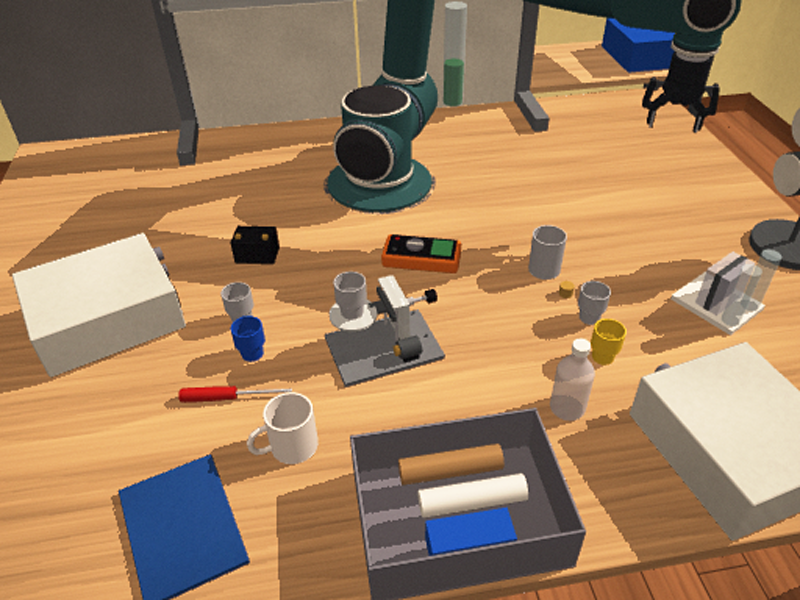

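View pics/top0.png

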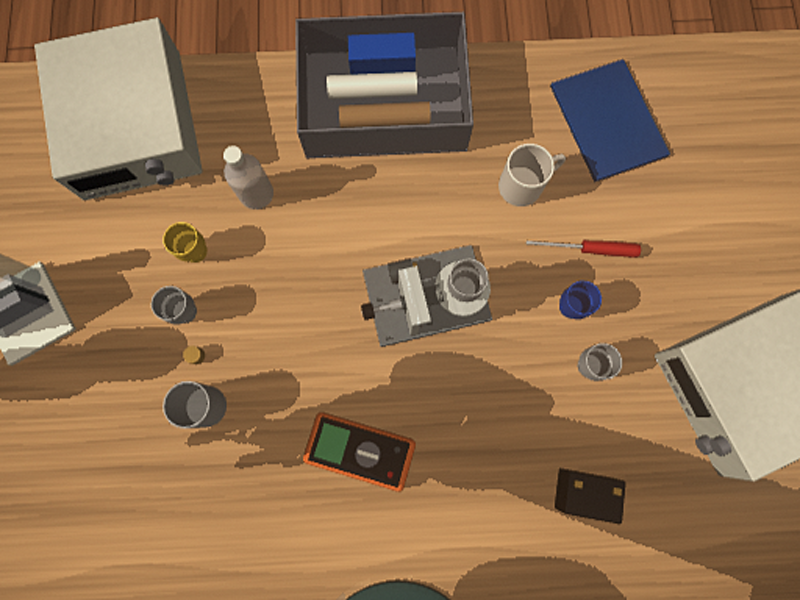

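View pics/wrist0.png

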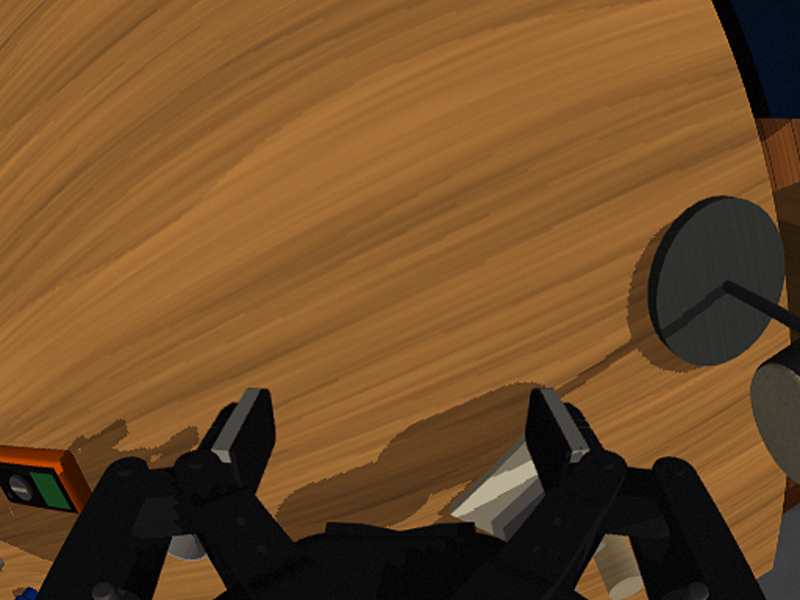

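```bash
cat > h.py <<'E'
import numpy as np,cv2,pickle
from scipy.spatial.transform import Rotation as R
def ray(c,u,v):
    m=c['mtx'];x=(u-m[0,2])/m[0,0];y=(v-m[1,2])/m[1,1]
    if 'hand_eye' in c:
        r=np.hypot(x,y);d=np.array([np.sin(r)*x/r,np.sin(r)*y/r,np.cos(r)]) if r>0 else np.array([0,0,1.])
        T=np.eye(4);T[:3,:3]=R.from_quat(c['state']['ee_rot']).as_matrix();T[:3,3]=c['state']['ee_pos']
        T=T@c['hand_eye'];return T[:3,3],T[:3,:3]@d
    return c['xyz'],R.from_quat(c['rotation']).as_matrix()@np.array([x,y,1])
def bp(c,u,v,z):
    o,d=ray(c,u,v);return o+d*(z-o[2])/d[2]
def proj(c,p):
    p=np.asarray(p,float);m=c['mtx']
    if 'hand_eye' in c:
        T=np.eye(4);T[:3,:3]=R.from_quat(c['state']['ee_rot']).as_matrix();T[:3,3]=c['state']['ee_pos']
        T=T@c['hand_eye'];q=(p-T[:3,3])@T[:3,:3]
        r=np.linalg.norm(q[...,:2],axis=-1);th=np.arctan2(r,q[...,2]);s=(th/np.maximum(r,1e-9))[...,None]*q[...,:2]
    else:
        q=(p-c['xyz'])@R.from_quat(c['rotation']).as_matrix();s=q[...,:2]/q[...,2:]
    return s*m[0,0]+m[:2,2]
def snap(n,tag):
    from workcell import sense,capture
    s=sense();c=capture(n);c['state']=s;pickle.dump(c,open(f'pics/{tag}.pkl','wb'));return c
def load(t): return pickle.load(open(f'pics/{t}.pkl','rb'))
def crop(c,u,v,w,h,k,name,circles=()):
    im=c['img'][:,:,::-1].copy();u=int(u);v=int(v)
    o=cv2.resize(im[v:v+h,u:u+w],None,fx=k,fy=k,interpolation=cv2.INTER_CUBIC)
    t=np.linspace(0,2*np.pi,73)
    for (ctr,r) in circles:
        P=np.array(ctr)+r*np.c_[np.cos(t),np.sin(t),0*t]
        q=(proj(c,P)-[u,v]+.5)*k-.5
        cv2.polylines(o,[np.round(q).astype(int)],True,(0,255,0),1)
    cv2.imwrite(f'pics/{name}.png',o)
E
python3 - <<'E'
from h import *
c=load('top0')
crop(c,90,130,120,150,4,'topL');crop(c,225,145,180,110,4.4,'topR')
E
```

```text
(no output)
```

View pics/topL.png

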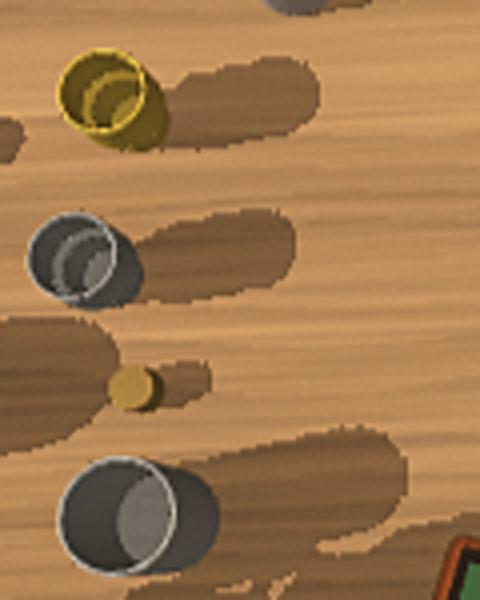

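View pics/topR.png

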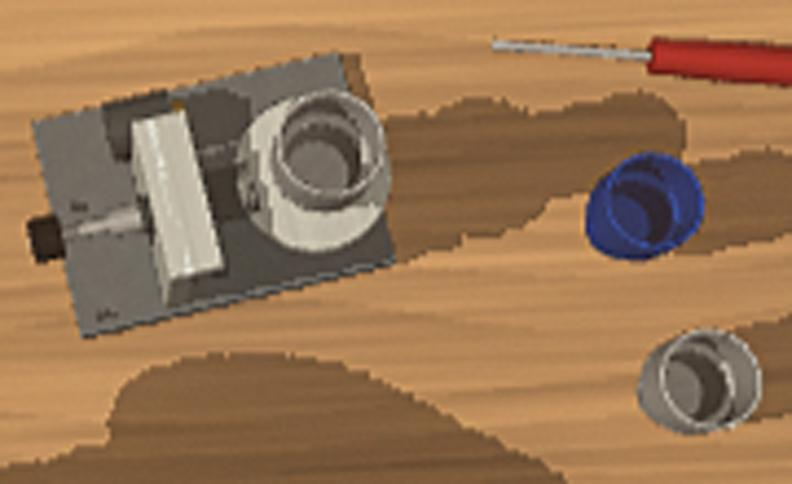

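Run:
```python
from h import *
c=load('top0')
pt=lambda x,y:((x)/4.4+225,(y)/4.4+145)
L=bp(c,108.25,194.5,.075);Rr=bp(c,*pt(711,380),.075);A=bp(c,*pt(330,145),.17)
print('L',L,'R',Rr,'A',A)
print('knob',bp(c,*pt(47,240),.09),'beaker',bp(c,119.5,259,.095),'weight',bp(c,90+133/4,130+388/4,.025),'yellow',bp(c,90+103/4,130+92/4,.075),'blue',bp(c,*pt(655,200),.075))
m=[bp(c,*pt(*q),.122) for q in [(133,122),(185,110),(222,265),(172,278)]]
print('mast',np.array(m),np.mean(m,0))
e=m[2]-m[1];f=m[3]-m[0];print(np.linalg.norm(e),np.linalg.norm(f),np.arctan2(-e[1],-e[0]),np.arctan2(-f[1],-f[0]))
b=[bp(c,*pt(*q),.012) for q in [(33,120),(340,54),(395,262),(84,337)]]
b=np.array(b);print('base',b,b.mean(0))
for i in range(4): d=b[(i+1)%4]-b[i];print(np.linalg.norm(d),np.arctan2(d[1],d[0]))
crop(c,90,130,120,150,4,'topL',[(L,.029),(L-[0,0,.075],.021)]);crop(c,225,145,180,110,4.4,'topR',[(Rr,.029),(A,.029),(Rr-[0,0,.075],.021)])
```

```text
L [0.5874502  0.34359263 0.075     ] R [ 0.46029825 -0.35204245  0.075     ] A [ 0.58374496 -0.1337713   0.17      ]
knob [0.55595578 0.01973513 0.09      ] beaker [0.42304452 0.30328925 0.095     ] weight [0.50938077 0.32077862 0.025     ] yellow [0.69726105 0.32791407 0.075     ] blue [ 0.56569067 -0.33227604  0.075     ]
mast [[ 0.61410544 -0.03187364  0.122     ]
 [ 0.61962491 -0.06110826  0.122     ]
 [ 0.53120126 -0.07651598  0.122     ]
 [ 0.52532652 -0.04890144  0.122     ]] [ 0.57256453 -0.05459983  0.122     ]
0.08975600134705973 0.09039714420394158 0.17251672588857855 0.18949867915045615
base [[ 0.64813834  0.02916675  0.012     ]
 [ 0.68194182 -0.16570521  0.012     ]
 [ 0.54741549 -0.18956634  0.012     ]
 [ 0.51026903  0.00296618  0.012     ]] [ 0.59694117 -0.08078465  0.012     ]
0.19778209217932358 -1.3990403458206302
0.13662608900877984 -2.96604687676849
0.1960832256858073 1.7613904724924885
0.1403367987449209 0.18779980184570866
```

View pics/topL.png

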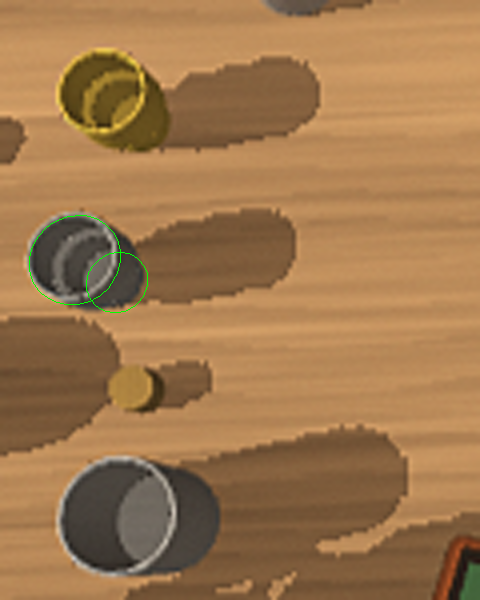

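View pics/topR.png

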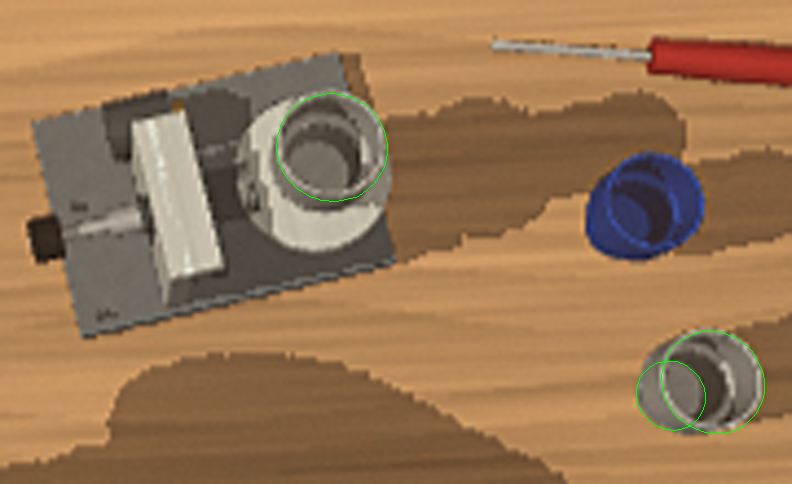

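```bash
cat >> h.py <<'E'
def plan(target,jawyaw=None,st=None):
    # target TCP world; returns tool shift mm and turn
    from workcell import sense
    s=st or sense();M=R.from_quat(s['ee_rot']).as_matrix()
    d=M.T@(np.array(target)-s['ee_pos'])*1000
    zy=np.arctan2(M[1,2],M[0,2])
    out=[round(x,1) for x in d]
    turn=None
    if jawyaw is not None:
        # turn about tool y (pointing down): positive turn = negative world yaw
        turn=(zy-jawyaw+np.pi/2)%np.pi-np.pi/2
    print('t',s['t'],'pos',s['ee_pos'].round(4),'jaw',round(zy,4),'tooly',M[:,1].round(3),'shift',out,'turn',turn,'F',s['force'].round(1),'w',round(s['width'],4),'q6',s['qpos'].round(2))
E
python3 - <<'E'
from h import *
from workcell import sense
print(R.from_quat(sense()['ee_rot']).as_matrix().round(3))
plan([.587,.343,.2],0.1)
plan([.587,.343,.2],1.1)
E
```

```text
[[ 0.9   -0.     0.437]
 [-0.437 -0.001  0.9  ]
 [-0.    -1.    -0.001]]
t 0.15 pos [0.2946 0.6071 0.2307] jaw 1.119 tooly [-0.    -0.001 -1.   ] shift [np.float64(378.4), np.float64(30.8), np.float64(-110.0)] turn 1.0190408270877112 F [ 0.2 -0.  -0.2] w 0.0857 q6 [ 1.08  0.12  1.44 -0.    1.58 -0.04]
t 0.15 pos [0.2946 0.6071 0.2307] jaw 1.119 tooly [-0.    -0.001 -1.   ] shift [np.float64(378.4), np.float64(30.8), np.float64(-110.0)] turn 0.019040827087711154 F [ 0.2 -0.  -0.2] w 0.0857 q6 [ 1.08  0.12  1.44 -0.    1.58 -0.04]
```

Emit:
move_arm(rows=[[[378,15,-110],0.94],[[378,15,-110],0.94],[[378,15,-110],0.94],[[378,15,-110],0.94],[[378,15,-110],0.94],[[378,15,-110],0.94],[[378,15,-110],0.94],[[378,15,-110],0.94],[[378,15,-110],0.94],[[378,15,-110],0.94],[[378,15,-110],0.94],[[378,15,-110],0.94],[[378,15,-110],0.94]], claw=1, squeeze=40)

```text
t: 1.23
ee_pos: [0.5864, 0.3436, 0.2162]
ee_rot: [0.543, -0.453, 0.453, -0.543]
force: [-0.3, -0.2, -0.2]
width: 0.0854
```

Run:
```python
from h import *
c=snap('wrist','w1')
plan([.587,.343,.2],.18,c['state']);print(c['state']['joint_vel'].round(3))
L=np.array([.587,.343,.075])
crop(c,0,0,512,384,1.56,'w1',[(L,.029),(L,.0265)])
print(proj(c,[L]))
```

```text
t 1.2333 pos [0.5864 0.3436 0.2162] jaw 0.1791 tooly [-0.  0. -1.] shift [np.float64(0.7), np.float64(16.2), np.float64(0.5)] turn -0.0009258152398643471 F [-0.3 -0.2 -0.2] w 0.0854 q6 [0.49 0.13 1.45 0.   1.56 0.31]
[ 0.017 -0.006 -0.    -0.002  0.001  0.001]
[[257.46059006 181.22231371]]
```

View pics/w1.png

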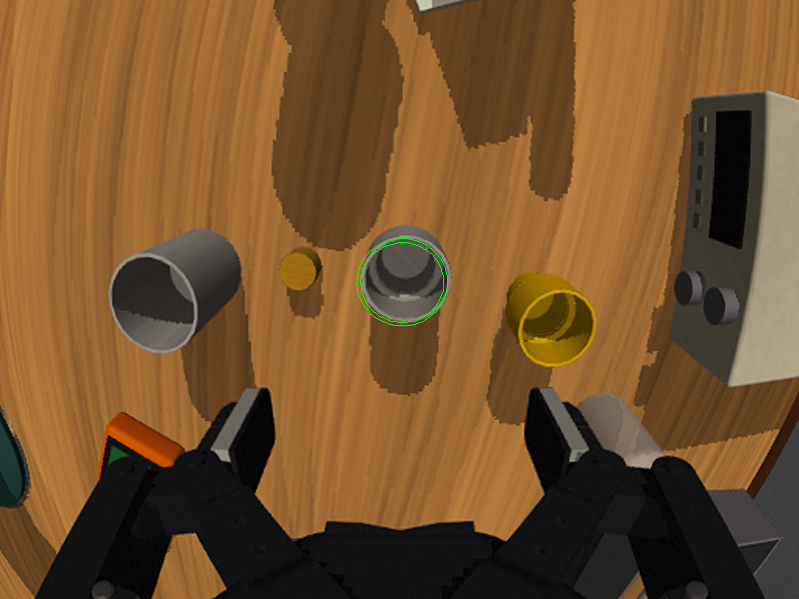

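Run:
```python
from h import *
c=load('w1');L=np.array([.587,.343,.075])
crop(c,220,135,75,80,7.5,'w1c',[(L+[.002,0.001,0],.029),(L+[.002,.001,0],.0265)])
```

```text
(no output)
```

View pics/w1c.png

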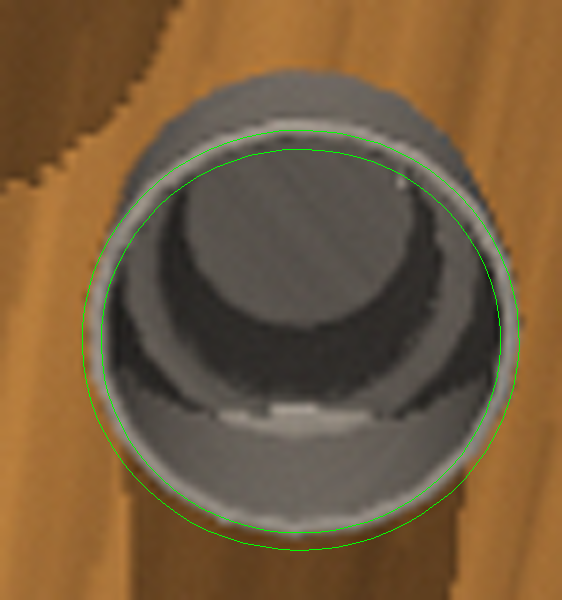

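Emit:
move_arm(rows=[[[-1.5,30,3.3],0],[[-1.5,65,3.3],0],[[-1.5,100,3.3],0],[[-1.5,135,3.3],0],[[-1.5,165,3.3],0],[[-1.5,180,3.3],0],[[-1.5,180,3.3],0],[[-1.5,180,3.3],0]])

```text
t: 1.95
ee_pos: [0.5895, 0.346, 0.0371]
ee_rot: [0.543, -0.453, 0.453, -0.543]
force: [-0.0, -0.1, 0.7]
width: 0.0854
```

Emit:
move_arm(rows=[[[0,0,0],0],[[0,0,0],0],[[0,0,0],0],[[0,0,0],0],[[0,0,0],0],[[0,0,0],0]], claw=0)

```text
t: 2.45
ee_pos: [0.5906, 0.346, 0.0389]
ee_rot: [-0.542, 0.453, -0.454, 0.544]
force: [-1.7, 0.3, 8.5]
width: 0.0569
```

Run:
```python
from h import *
c=snap('wrist','w2')
plan([.587,.343,.2],.18,c['state'])
crop(c,0,0,512,384,1.56,'w2')
```

```text
t 2.45 pos [0.5906 0.346  0.0389] jaw 0.179 tooly [ 0.003  0.002 -1.   ] shift [np.float64(2.1), np.float64(-161.1), np.float64(-3.6)] turn -0.000991388553850392 F [-1.7  0.3  8.5] w 0.0569 q6 [0.49 0.25 1.61 0.   1.28 0.31]
```

View pics/w2.png

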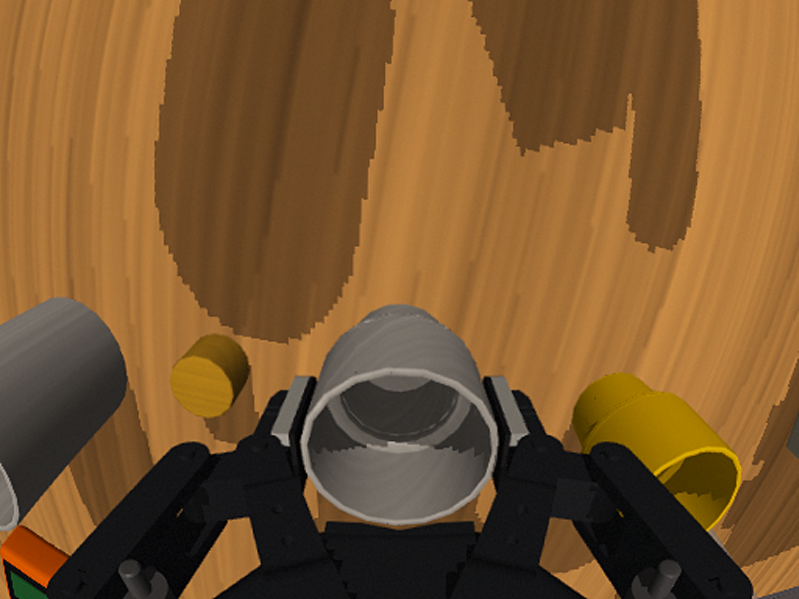

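Emit:
move_arm(rows=[[[0,-10,0],0],[[0,-45,0],0],[[0,-85,0],0],[[20,-120,-3],0],[[50,-155,-8],0],[[85,-185,-14],0],[[120,-205,-20],0],[[160,-214,-26],0],[[200,-214,-33],0],[[240,-214,-39],0],[[280,-214,-46],0],[[320,-214,-53],0],[[360,-214,-59],0],[[400,-214,-66],0],[[440,-214,-72],0],[[480,-214,-79],0],[[515,-214,-85],0],[[540,-214,-89],0],[[552,-214,-91],0],[[552,-214,-91],0]])

```text
t: 4.17
ee_pos: [0.5981, -0.2163, 0.2511]
ee_rot: [0.542, -0.454, 0.454, -0.542]
force: [-0.0, 0.2, -2.0]
width: 0.0565
```

Run:
```python
from h import *
c=snap('wrist','w3')
plan([.584,-.134,.2],.18,c['state'])
A=np.array([.584,-.134,.17])
crop(c,0,0,512,384,1.56,'w3',[(A,.029),(A,.0265)])
```

```text
t 4.1667 pos [ 0.5981 -0.2163  0.2511] jaw 0.1765 tooly [ 0.    -0.001 -1.   ] shift [np.float64(-83.5), np.float64(51.0), np.float64(0.5)] turn -0.003539392796955365 F [-0.   0.2 -2. ] w 0.0565 q6 [-0.39  0.03  1.5  -0.    1.61 -0.56]
```

View pics/w3.png

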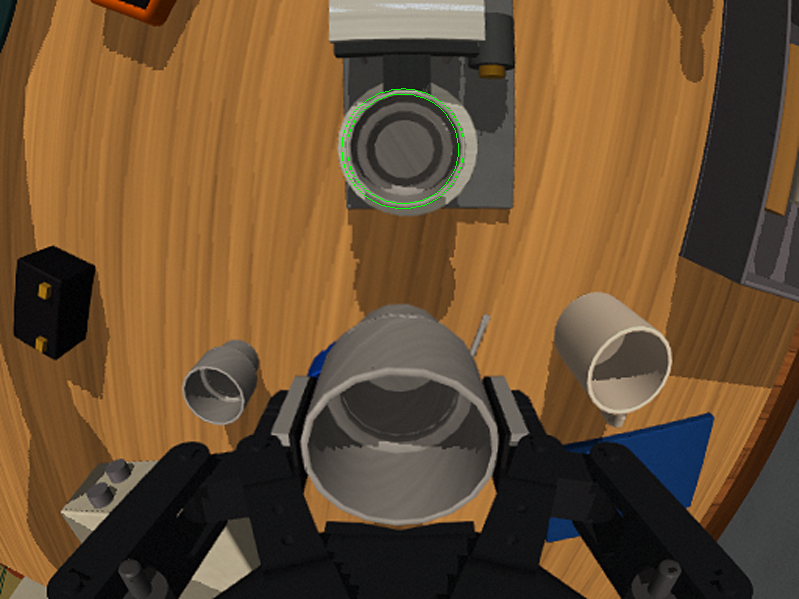

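Run:
```python
from h import *
c=load('w3');A=np.array([.584,-.134,.17])
crop(c,208,45,105,100,5.8,'w3a',[(A,.029),(A,.0265)])
# held cup: rim at cup base+75; cup axis offset in tool
s=c['state'];M=R.from_quat(s['ee_rot']).as_matrix()
H=s['ee_pos']+[0,0,-.038+.075];print('H',H)
crop(c,185,230,145,112,5,'w3h',[(H,.029),(H,.0265)])
```

```text
H [ 0.59811487 -0.21625184  0.28809918]
```

View pics/w3a.png

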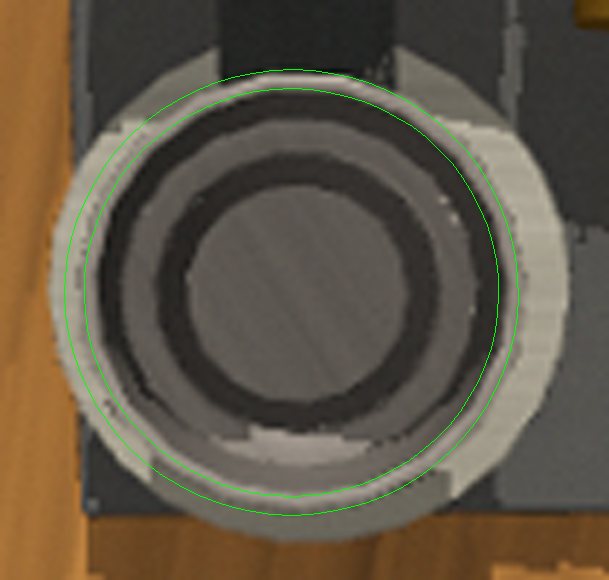

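View pics/w3h.png

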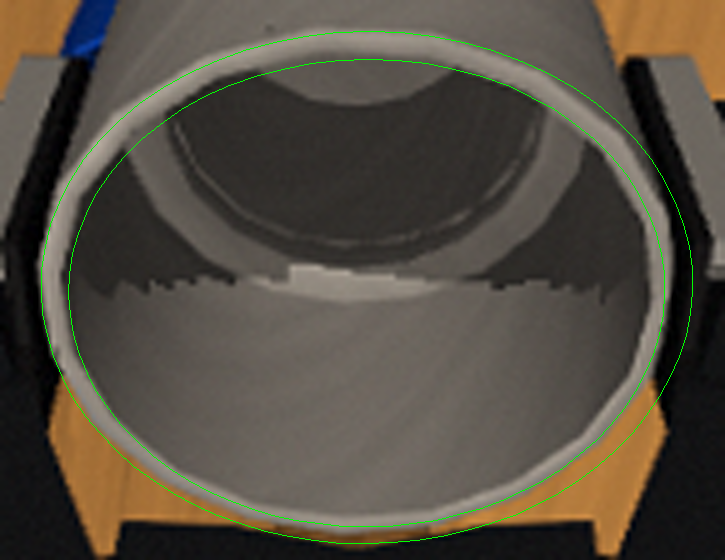

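Emit:
move_arm(rows=[[[-20,0,1],0],[[-50,0,2],0],[[-75,0,2.6],0],[[-83.8,0,2.6],0],[[-83.8,0,2.6],0],[[-83.8,10,2.6],0],[[-83.8,25,2.6],0],[[-83.8,40,2.6],0],[[-83.8,52,2.6],0],[[-83.8,60,2.6],0],[[-83.8,66,2.6],0],[[-83.8,66,2.6],0]])

```text
t: 5.22
ee_pos: [0.5857, -0.1313, 0.1825]
ee_rot: [0.543, -0.454, 0.453, -0.542]
force: [-0.8, -0.2, -1.6]
width: 0.0562
```

Run:
```python
from h import *
c=snap('scene','s4')
plan([.5859,-.1334,.175],.1765,c['state'])
crop(c,180,120,130,130,4.5,'s4')
```

```text
t 5.2167 pos [ 0.5857 -0.1313  0.1825] jaw 0.1786 tooly [-0.002  0.001 -1.   ] shift [np.float64(2.1), np.float64(7.5), np.float64(-0.1)] turn 0.0020568864690733157 F [-0.8 -0.2 -1.6] w 0.0562 q6 [-0.26 -0.03  1.67 -0.    1.5  -0.44]
```

View pics/s4.png

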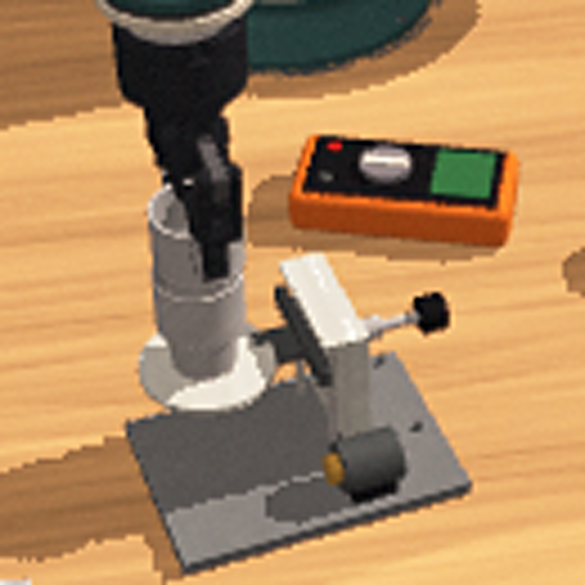

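Emit:
move_arm(rows=[[[0.5,2,0],0],[[1,4,0],0],[[1,6,0],0],[[1,7,0],0],[[1,7,0],0]])

```text
t: 5.68
ee_pos: [0.5862, -0.1321, 0.1771]
ee_rot: [0.543, -0.453, 0.453, -0.543]
force: [-0.2, -0.5, -0.9]
width: 0.056
```

Emit:
move_arm(rows=[[[0,1,0],0],[[0,2,0],0],[[0,2,0],0]])

```text
t: 5.93
ee_pos: [0.5863, -0.1321, 0.1752]
ee_rot: [0.543, -0.453, 0.453, -0.543]
force: [0.4, -0.2, -1.8]
width: 0.0564
```

Emit:
move_arm(rows=[[[0,1,0],0],[[0,2,0],0],[[0,2,0],0]])

```text
t: 6.18
ee_pos: [0.5865, -0.1321, 0.1737]
ee_rot: [-0.543, 0.453, -0.454, 0.543]
force: [0.1, -0.2, 3.2]
width: 0.0565
```

Emit:
move_arm(rows=[[[0,0,0],0],[[0,0,0],0],[[0,0,0],0],[[0,0,0],0],[[0,-15,0],0],[[0,-45,0],0],[[0,-80,0],0],[[0,-90,0],0],[[0,-90,0],0]], claw=1)

```text
t: 6.93
ee_pos: [0.5871, -0.1323, 0.2684]
ee_rot: [-0.542, 0.451, -0.455, 0.544]
force: [-0.1, -0.3, 1.1]
width: 0.0854
```

Run:
```python
from h import *
c=snap('scene','s5')
plan([.461,-.351,.215],.18,c['state'])
crop(c,180,120,130,130,4.5,'s5')
c=snap('wrist','w5')
crop(c,0,0,512,384,1.56,'w5',[((.586,-.133,.2115),.029)])
```

```text
t 6.9333 pos [ 0.5871 -0.1323  0.2684] jaw 0.179 tooly [ 0.006 -0.002 -1.   ] shift [np.float64(192.6), np.float64(53.0), np.float64(-163.4)] turn -0.0010008917629897862 F [-0.1 -0.3  1.1] w 0.0854 q6 [-0.26 -0.05  1.56 -0.    1.63 -0.44]
```

View pics/s5.png

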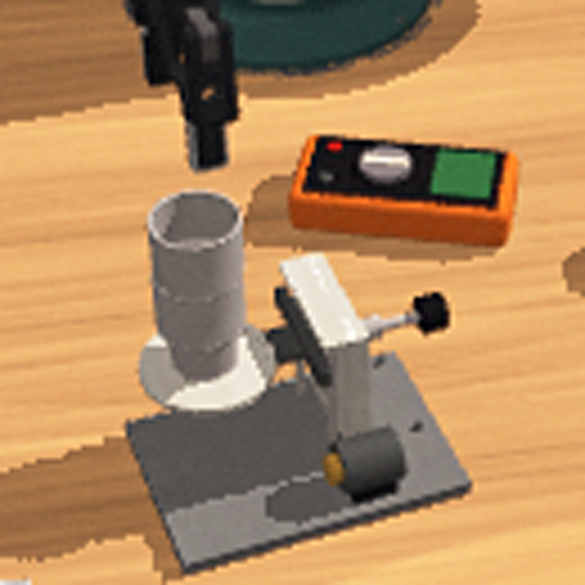

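View pics/w5.png

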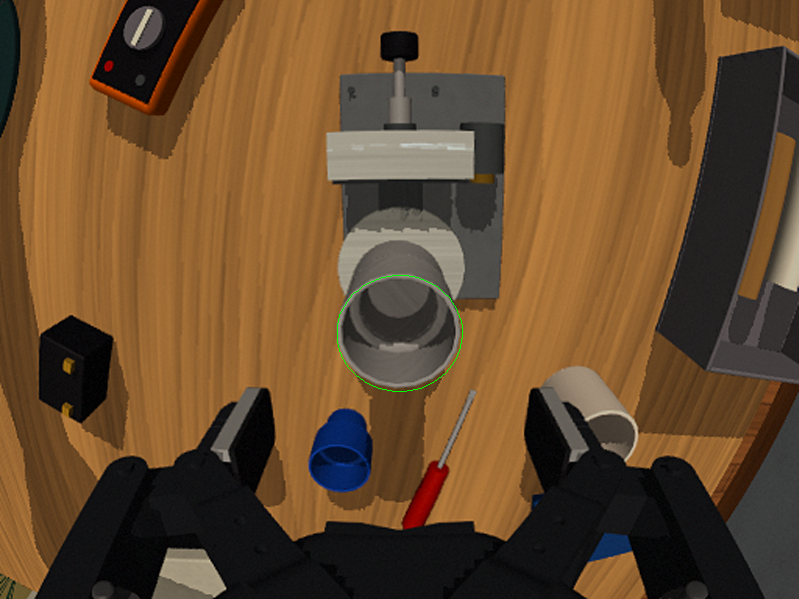

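Emit:
move_arm(rows=[[[20,0,-17],0],[[50,0,-42],0],[[80,0,-68],0],[[110,5,-93],0],[[140,20,-119],0],[[165,40,-140],0],[[183,53,-155],0],[[192.6,53,-163.4],0],[[192.6,53,-163.4],0],[[192.6,53,-163.4],0]])

```text
t: 7.87
ee_pos: [0.4598, -0.3506, 0.2105]
ee_rot: [-0.542, 0.454, -0.453, 0.543]
force: [-0.3, 0.0, -0.1]
width: 0.0856
```

Run:
```python
from h import *
c=snap('wrist','w6')
plan([.461,-.351,.215],.18,c['state'])
L=np.array([.461,-.351,.075])
crop(c,0,0,512,384,1.56,'w6',[(L,.029)])
u=proj(c,[L])[0];crop(c,u[0]-40,u[1]-40,80,80,7.5,'w6c',[(L,.029),(L,.0265)])
```

```text
t 7.8667 pos [ 0.4598 -0.3506  0.2105] jaw 0.1781 tooly [-0.     0.001 -1.   ] shift [np.float64(0.6), np.float64(-4.5), np.float64(1.1)] turn -0.0019028578572721777 F [-0.3  0.  -0.1] w 0.0856 q6 [-0.7  -0.09  1.68  0.    1.55 -0.87]
```

View pics/w6.png

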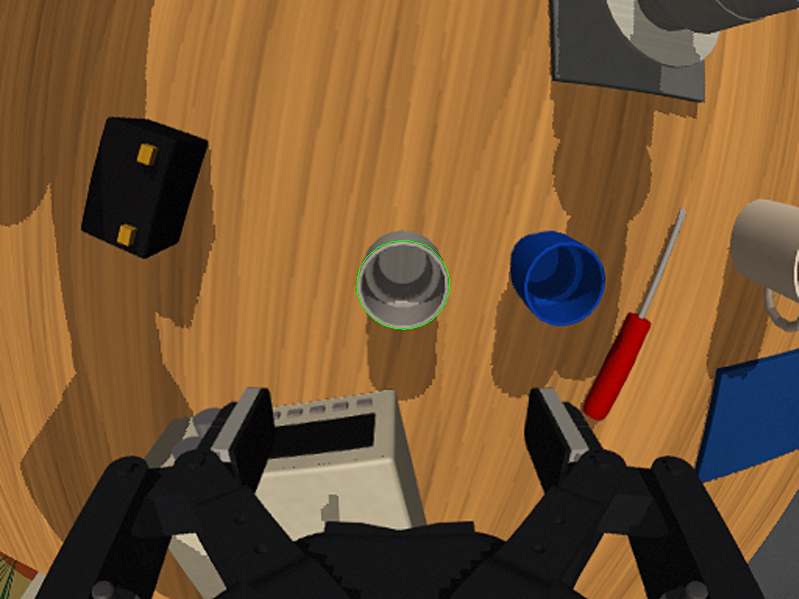

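View pics/w6c.png

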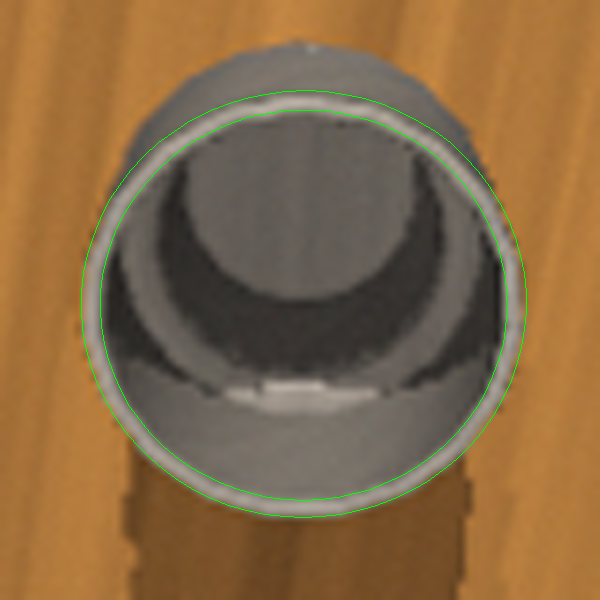

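Run:
```python
from h import *
c=load('w6');t=load('top0')
for z in (0.08,.1,.12): print(z,bp(c,390/1.56,392/1.56,z),bp(c,268/1.56,408/1.56,z),'top',bp(t,660/1.5625,352/1.5625,z),bp(t,725/1.5625,478/1.5625,z))
k=load('w5')
for z in (.085,.098):print('knob',bp(k,400/1.56,45/1.56,z))
```

```text
0.08 [ 0.46578585 -0.42464544  0.08      ] [ 0.38326607 -0.45481606  0.08      ] top [ 0.4706496  -0.44100401  0.08      ] [ 0.27451407 -0.51262878  0.08      ]
0.1 [ 0.46422986 -0.41329868  0.1       ] [ 0.38775991 -0.44125739  0.1       ] top [ 0.46859039 -0.43191617  0.1       ] [ 0.27670037 -0.50199057  0.1       ]
0.12 [ 0.46267386 -0.40195192  0.12      ] [ 0.39225374 -0.42769871  0.12      ] top [ 0.46653118 -0.42282833  0.12      ] [ 0.27888667 -0.49135235  0.12      ]
knob [0.55901285 0.02219641 0.085     ]
knob [0.55949164 0.01923866 0.098     ]
```

Emit:
move_arm(rows=[[[1,30,1.1],0],[[1,65,1.1],0],[[1,100,1.1],0],[[1,130,1.1],0],[[1,158,1.1],0],[[1,173,1.1],0],[[1,173,1.1],0],[[1,173,1.1],0]])

```text
t: 8.58
ee_pos: [0.4618, -0.3506, 0.0378]
ee_rot: [-0.543, 0.453, -0.453, 0.543]
force: [0.8, 0.4, 0.6]
width: 0.0849
```

Emit:
move_arm(rows=[[[0,0,0],0],[[0,0,0],0],[[0,0,0],0],[[0,0,0],0],[[0,0,0],0],[[0,0,0],0]], claw=0)

```text
t: 9.08
ee_pos: [0.462, -0.3519, 0.0394]
ee_rot: [-0.543, 0.452, -0.454, 0.543]
force: [0.6, 2.8, 7.8]
width: 0.0567
```

Run:
```python
from h import *
plan([.461,-.351,.30],.18)
plan([.6005,-.217,.30],.18)
plan([.5859,-.133,.30],.18)
```

```text
t 9.0833 pos [ 0.462  -0.3519  0.0394] jaw 0.179 tooly [ 0.002 -0.001 -1.   ] shift [np.float64(-0.6), np.float64(-260.6), np.float64(-0.3)] turn -0.0009848092232342953 F [0.6 2.8 7.8] w 0.0567 q6 [-0.7   0.03  1.85  0.    1.26 -0.87]
t 9.0833 pos [ 0.462  -0.3519  0.0394] jaw 0.179 tooly [ 0.002 -0.001 -1.   ] shift [np.float64(-107.6), np.float64(-260.5), np.float64(160.9)] turn -0.0009848092232342953 F [0.6 2.8 7.8] w 0.0567 q6 [-0.7   0.03  1.85  0.    1.26 -0.87]
t 9.0833 pos [ 0.462  -0.3519  0.0394] jaw 0.179 tooly [ 0.002 -0.001 -1.   ] shift [np.float64(-192.8), np.float64(-260.6), np.float64(161.5)] turn -0.0009848092232342953 F [0.6 2.8 7.8] w 0.0567 q6 [-0.7   0.03  1.85  0.    1.26 -0.87]
```

Emit:
move_arm(rows=[[[0,-10,0],0],[[0,-45,0],0],[[0,-85,0],0],[[0,-125,0],0],[[-10,-160,15],0],[[-25,-195,38],0],[[-45,-225,68],0],[[-66,-241,98],0],[[-86,-241,128],0],[[-100,-241,150],0],[[-107.6,-241,161],0],[[-107.6,-241,161],0],[[-107.6,-241,161],0]])

```text
t: 10.17
ee_pos: [0.6001, -0.2168, 0.2786]
ee_rot: [0.543, -0.453, 0.453, -0.543]
force: [-0.5, -0.4, -2.3]
width: 0.0566
```

Run:
```python
from h import *
c=snap('wrist','w7')
plan([.586,-.133,.28],.18,c['state'])
B=np.array([.586,-.133,.2115])
crop(c,0,0,512,384,1.56,'w7')
u=proj(c,[B])[0];crop(c,u[0]-55,max(0,u[1]-55),110,110,5.4,'w7c',[(B,.029),(B,.0265)])
s=c['state'];H=s['ee_pos']+[0,0,-.039+.075]
crop(c,185,230,145,112,5,'w7h',[(H,.029),(H,.0265)])
```

```text
t 10.1667 pos [ 0.6001 -0.2168  0.2786] jaw 0.1799 tooly [-0. -0. -1.] shift [np.float64(-85.0), np.float64(-1.4), np.float64(1.1)] turn -0.00010463601163035463 F [-0.5 -0.4 -2.3] w 0.0566 q6 [-0.39  0.03  1.46 -0.    1.66 -0.57]
```

View pics/w7c.png

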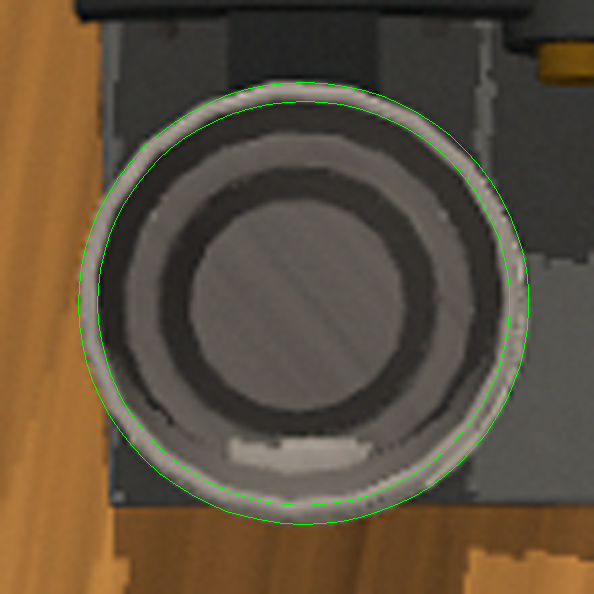

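View pics/w7h.png

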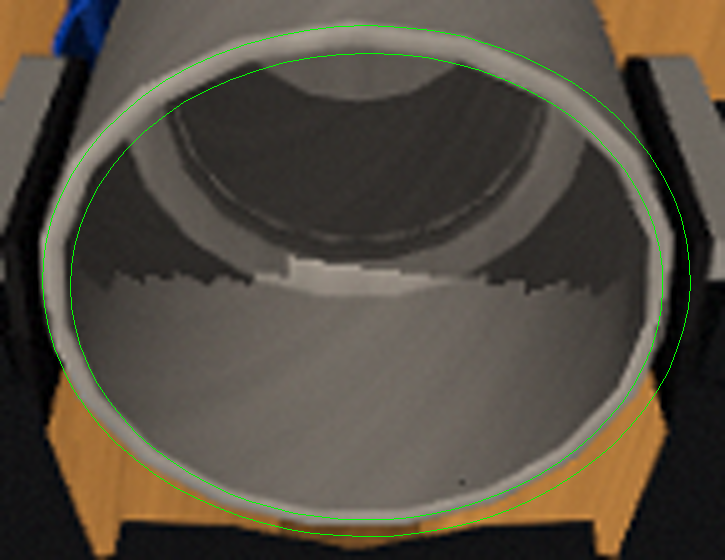

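View pics/w7.png

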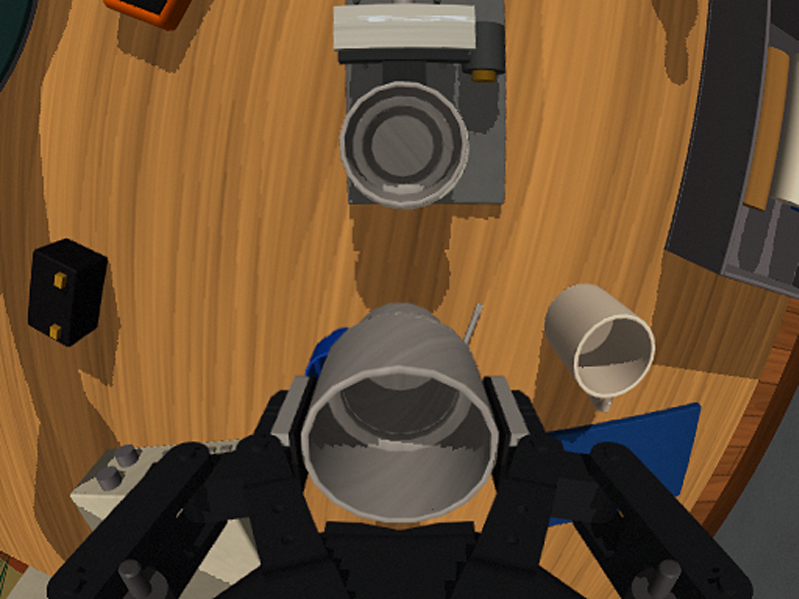

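Emit:
move_arm(rows=[[[-20,0,1],0],[[-50,0,1.5],0],[[-75,0,1.8],0],[[-84.5,0,1.8],0],[[-84.5,0,1.8],0],[[-84.5,10,1.8],0],[[-84.5,25,1.8],0],[[-84.5,38,1.8],0],[[-84.5,46,1.8],0],[[-84.5,51,1.8],0],[[-84.5,54,1.8],0],[[-84.5,54,1.8],0]])

```text
t: 11.22
ee_pos: [0.5869, -0.1337, 0.2235]
ee_rot: [0.543, -0.454, 0.453, -0.542]
force: [0.7, -0.0, -0.6]
width: 0.0571
```

Run:
```python
from h import *
c=snap('scene','s8')
plan([.5868,-.1325,.2174],.18,c['state'])
crop(c,180,110,130,130,4.5,'s8')
```

```text
t 11.2167 pos [ 0.5869 -0.1337  0.2235] jaw 0.1788 tooly [-0.001  0.    -1.   ] shift [np.float64(-1.2), np.float64(6.1), np.float64(0.1)] turn -0.001224488071553509 F [ 0.7 -0.  -0.6] w 0.0571 q6 [-0.27 -0.04  1.61 -0.    1.57 -0.45]
```

View pics/s8.png

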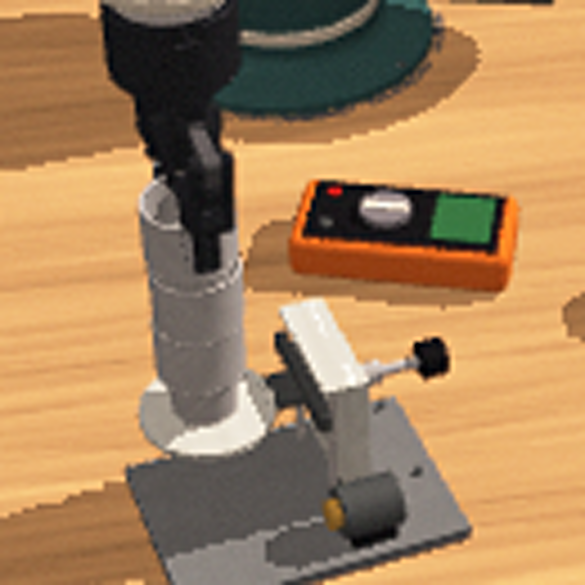

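Emit:
move_arm(rows=[[[-0.5,2,0],0],[[-1,4,0],0],[[-1,5,0],0],[[-1,6,0],0],[[-1,7,0],0],[[-1,7,0],0]])

```text
t: 11.77
ee_pos: [0.5868, -0.1325, 0.2171]
ee_rot: [0.543, -0.453, 0.453, -0.543]
force: [-0.0, 1.1, -1.4]
width: 0.0565
```

Emit:
move_arm(rows=[[[0,1,0],0],[[0,2,0],0],[[0,2,0],0]])

```text
t: 12.02
ee_pos: [0.5869, -0.1326, 0.2156]
ee_rot: [-0.543, 0.453, -0.453, 0.543]
force: [-0.5, 0.7, 2.6]
width: 0.0565
```

Emit:
move_arm(rows=[[[0,0,0],0],[[0,0,0],0],[[0,0,0],0],[[0,0,0],0],[[0,-15,0],0],[[0,-45,0],0],[[0,-75,0],0],[[0,-80,0],0],[[0,-80,0],0]], claw=1)

```text
t: 12.77
ee_pos: [0.5875, -0.1327, 0.2991]
ee_rot: [-0.542, 0.452, -0.455, 0.543]
force: [-0.2, 0.1, 0.4]
width: 0.0854
```

Run:
```python
from h import *
c=snap('scene','s9')
crop(c,180,90,130,150,4,'s9')
c=snap('wrist','w9')
plan([.5595,.0205,.30],.18,c['state'])
crop(c,0,0,512,384,1.56,'w9',[((.587,-.1325,.253),.029)])
crop(c,200,0,120,130,4.6,'w9k')
```

```text
t 12.8167 pos [ 0.5871 -0.1325  0.2968] jaw 0.179 tooly [ 0.002 -0.001 -1.   ] shift [np.float64(-155.5), np.float64(-3.3), np.float64(0.1)] turn -0.0009582424014558111 F [-0.4  0.5 -0.5] w 0.0857 q6 [-0.26 -0.05  1.51 -0.    1.68 -0.44]
```

View pics/s9.png

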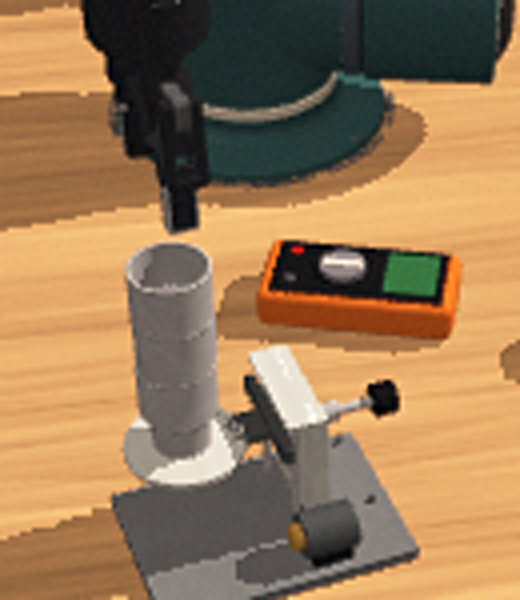

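View pics/w9.png

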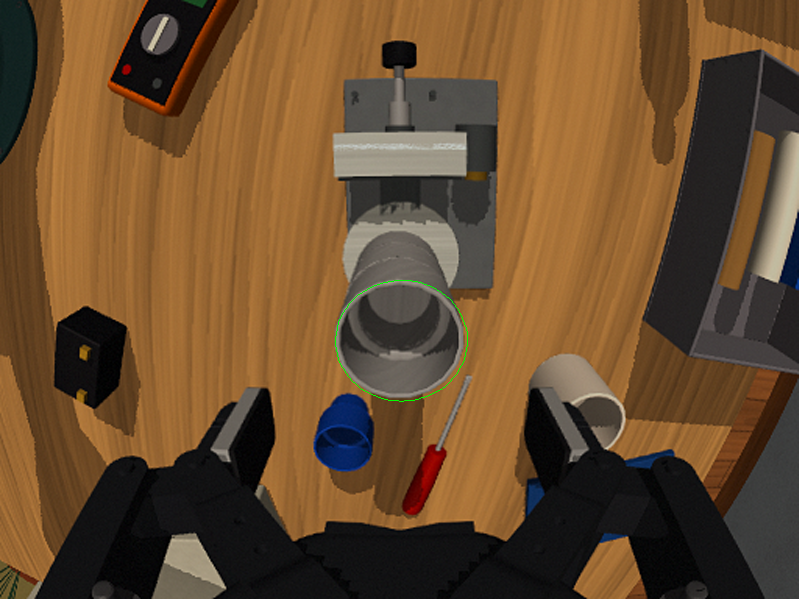

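View pics/w9k.png

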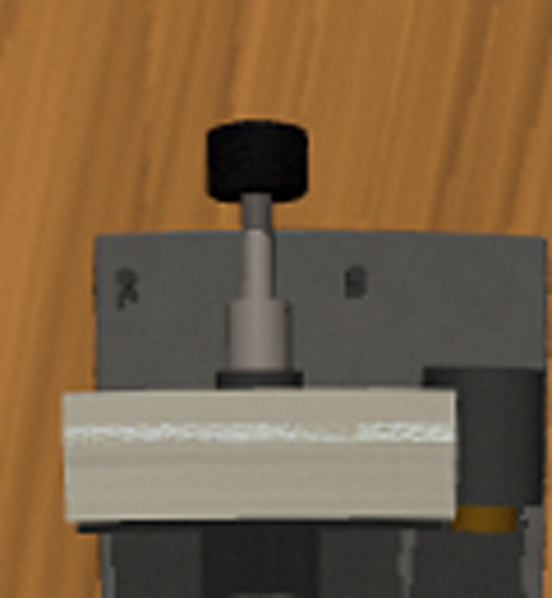

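Emit:
move_arm(rows=[[[-25,-10,0],0],[[-60,-10,0],0],[[-95,-10,0],0],[[-125,10,0],0],[[-145,40,0],0],[[-155.5,70,0],0],[[-155.5,95,0],0],[[-155.5,95,0],0],[[-155.5,95,0],0]])

```text
t: 13.62
ee_pos: [0.5585, 0.0205, 0.1991]
ee_rot: [0.543, -0.454, 0.452, -0.542]
force: [-0.6, 0.6, 0.1]
width: 0.0853
```

Run:
```python
from h import *
c=snap('wrist','w10')
plan([.5595,.0205,.066],.18,c['state'])
crop(c,0,0,512,384,1.56,'w10')
crop(c,200,120,120,120,5,'w10k')
```

```text
t 13.6167 pos [0.5585 0.0205 0.1991] jaw 0.1792 tooly [-0.003 -0.    -1.   ] shift [np.float64(0.3), np.float64(133.1), np.float64(1.4)] turn -0.000802319713031574 F [-0.6  0.6  0.1] w 0.0853 q6 [-0.01 -0.13  1.73 -0.    1.54 -0.19]
```

View pics/w10.png

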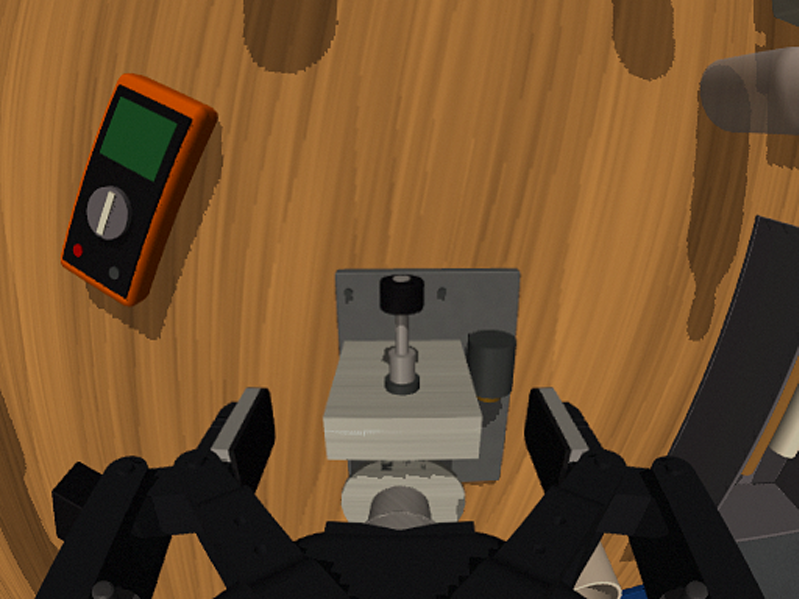

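View pics/w10k.png

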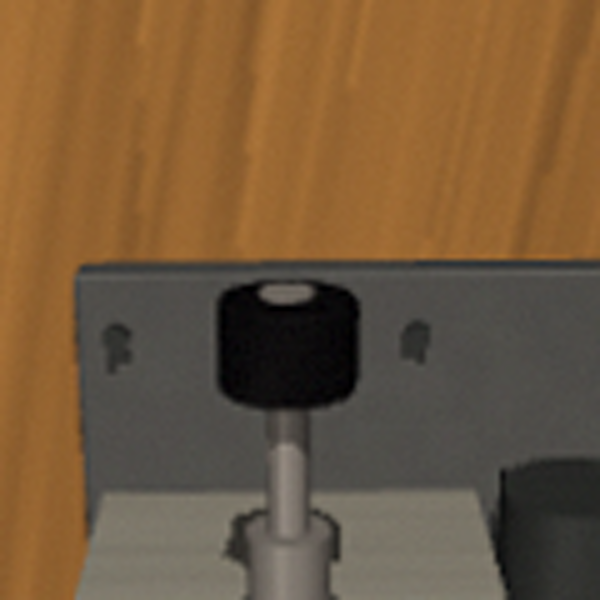

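Run:
```python
from h import *
from scipy.optimize import least_squares
c=load('w10');yaw=.179;ex=np.array([np.cos(yaw),np.sin(yaw),0]);ey=np.array([-np.sin(yaw),np.cos(yaw),0]);t=np.linspace(0,6.283,181)
def bounds(p):
    P=np.vstack([np.array(p)+s*ey+.013*(np.cos(t)[:,None]*ex+np.sin(t)[:,None]*[0,0,1]) for s in(-.009,.009)])
    q=proj(c,P);q=(q-[200,120]+.5)*5-.5
    return np.r_[q[:,0].min(),q[:,0].max(),q[:,1].min(),q[:,1].max()]
m=np.array([218,358,281,410])
r=least_squares(lambda p:bounds([*p,.085])-m,[.559,.02]);print(r.x,r.fun)
r=least_squares(lambda p:bounds(p)-m,[.559,.02,.085]);print(r.x,r.fun)
plan([r.x[0],r.x[1],.066],.179,c['state'])
```

```text
[0.55817165 0.02120475] [-2.56538269  2.56512868 -4.72893918  4.60951679]
[0.55895733 0.01690844 0.07141307] [ 1.1234927  -1.12372175 -1.23033876  1.15095941]
t 13.6167 pos [0.5585 0.0205 0.1991] jaw 0.1792 tooly [-0.003 -0.    -1.   ] shift [np.float64(3.7), np.float64(133.1), np.float64(0.3)] turn 0.0001976802869685379 F [-0.6  0.6  0.1] w 0.0853 q6 [-0.01 -0.13  1.73 -0.    1.54 -0.19]
```

Emit:
move_arm(rows=[[[0.5,20,-0.2],0],[[0.5,45,-0.2],0],[[0.5,70,-0.2],0],[[0.5,95,-0.2],0],[[0.5,115,-0.2],0],[[0.5,128,-0.2],0],[[0.5,134,-0.2],0],[[0.5,134,-0.2],0],[[0.5,134,-0.2],0]])

```text
t: 14.42
ee_pos: [0.5598, 0.0198, 0.0678]
ee_rot: [-0.542, 0.453, -0.454, 0.543]
force: [-0.2, 0.7, 0.5]
width: 0.0854
```

Run:
```python
from h import *
c=snap('wrist','w11')
plan([.5583,.02,.065],.18,c['state'])
crop(c,0,0,512,384,1.56,'w11')
```

```text
t 14.4167 pos [0.5598 0.0198 0.0678] jaw 0.1787 tooly [ 0.001 -0.    -1.   ] shift [np.float64(-0.4), np.float64(2.8), np.float64(-1.5)] turn -0.0012568167659432472 F [-0.2  0.7  0.5] w 0.0854 q6 [-0.01 -0.04  1.87 -0.    1.31 -0.19]
```

View pics/w11.png

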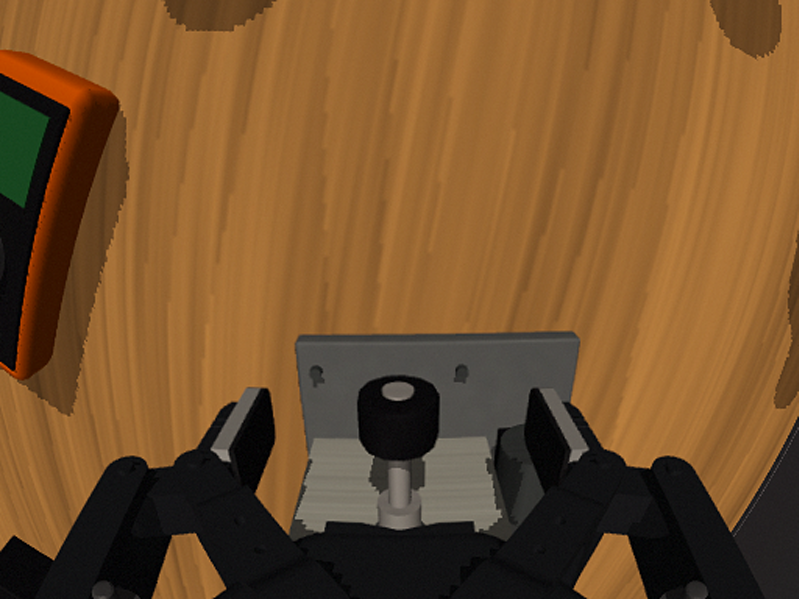

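Emit:
move_arm(rows=[[[0,2,-1],0],[[0,2,-1],0],[[0,2,-1],0],[[0,2,-1],0],[[0,2,-1],0],[[0,2,-1],0],[[0,2,-1],0],[[0,2,-1],0],[[0,2,-1],0]], claw=0, squeeze=70)

```text
t: 15.22
ee_pos: [0.5593, 0.0201, 0.065]
ee_rot: [-0.542, 0.453, -0.454, 0.544]
force: [9.9, 1.8, -1.0]
width: 0.0238
```

Run:
```python
from h import *
c=snap('wrist','w12')
plan([.5583,.02,.065],.18,c['state'])
crop(c,120,180,260,204,3,'w12')
```

```text
t 15.2167 pos [0.5593 0.0201 0.065 ] jaw 0.1791 tooly [ 0.003  0.    -1.   ] shift [np.float64(-0.1), np.float64(0.0), np.float64(-1.0)] turn -0.0009057641962229024 F [ 9.9  1.8 -1. ] w 0.0238 q6 [-0.01 -0.04  1.88  0.    1.3  -0.19]
```

View pics/w12.png

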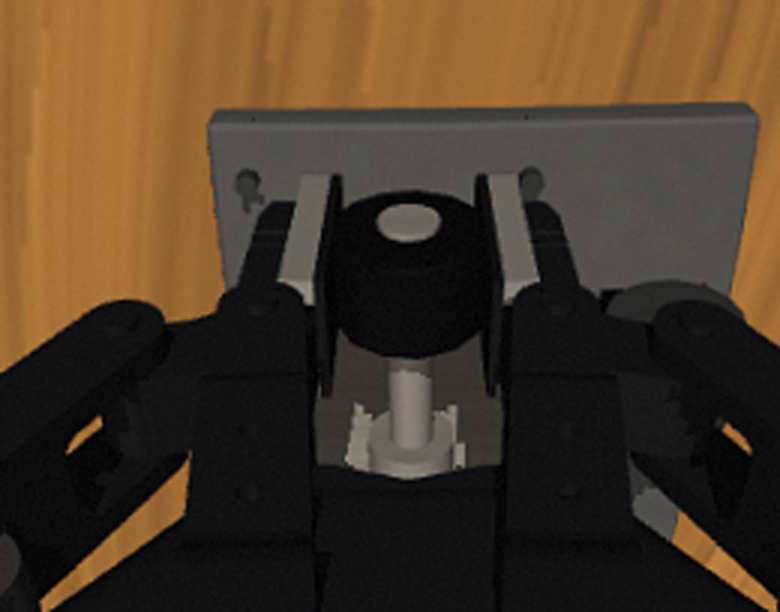

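Emit:
move_arm(rows=[[[0,0,1],0],[[-2,0,1],0],[[-4,0,1],0],[[-6,0,1],0],[[-8,0,1],0],[[-10,0,1],0],[[-12,0,1],0],[[-14,0,1],0],[[-16,0,1],0],[[-18,0,1],0],[[-19,0,1],0],[[-19,0,1],0],[[-19,0,1],0]])

```text
t: 16.35
ee_pos: [0.5561, 0.0374, 0.065]
ee_rot: [0.543, -0.453, 0.454, -0.542]
force: [-0.2, -13.0, 5.0]
width: 0.0241
```

Emit:
move_arm(rows=[[[-1,0,0],0],[[-2,0,0],0],[[-3,0,0],0],[[-3,0,0],0],[[-3,0,0],0]])

```text
t: 16.77
ee_pos: [0.5556, 0.0398, 0.065]
ee_rot: [0.543, -0.452, 0.455, -0.542]
force: [-0.8, -17.0, 4.9]
width: 0.0239
```

Emit:
move_arm(rows=[[[-0.7,0,0],0],[[-1.5,0,0],0],[[-1.5,0,0],0],[[-1.5,0,0],0]])

```text
t: 17.1
ee_pos: [0.5556, 0.0399, 0.065]
ee_rot: [0.544, -0.452, 0.455, -0.541]
force: [3.3, -29.2, 3.9]
width: 0.0239
```

Run:
```python
from h import *
c=snap('scene','s13');crop(c,180,90,130,150,4,'s13')
c=snap('wrist','w13');crop(c,120,180,260,204,3,'w13')
c=snap('top','t13');crop(c,225,145,180,110,4.4,'t13')
plan([.5583,.02,.065],.18)
```

```text
t 17.25 pos [0.5556 0.0399 0.065 ] jaw 0.178 tooly [ 0.002 -0.006 -1.   ] shift [np.float64(20.0), np.float64(0.1), np.float64(-0.9)] turn -0.001952199444299696 F [  2.5 -29.5   4.8] w 0.024 q6 [ 0.03 -0.05  1.88 -0.01  1.3  -0.15]
```

View pics/s13.png

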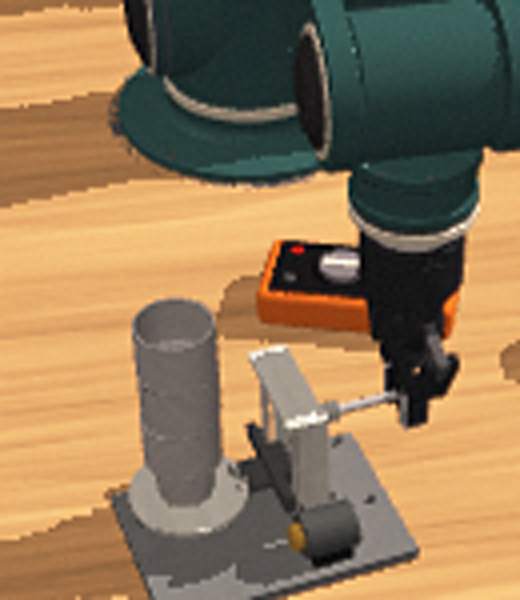

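View pics/w13.png

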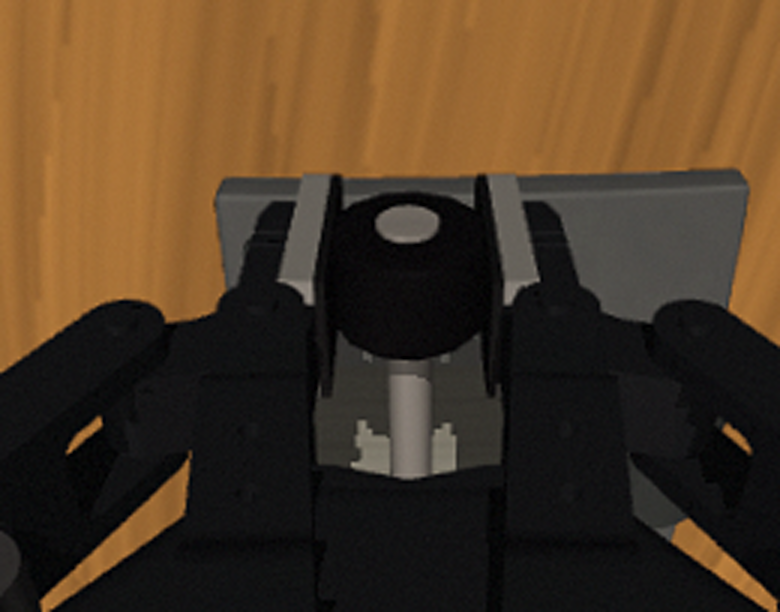

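Emit:
move_arm(rows=[[[0.4,0,0],0],[[0.4,0,0],0],[[0.4,0,0],0],[[0.4,0,0],0],[[0.4,0,0],0],[[0.4,0,0],0],[[0.4,0,0],0],[[0.4,0,0],0],[[0.4,0,0],0],[[0.4,0,0],0],[[0.4,0,0],0],[[0.4,0,0],0],[[0.4,0,0],0],[[0.4,0,0],0],[[0.4,0,0],0],[[0.4,0,0],0],[[0.4,0,0],0],[[0.4,0,0],0]])

```text
t: 18.75
ee_pos: [0.5556, 0.0399, 0.065]
ee_rot: [0.544, -0.452, 0.455, -0.541]
force: [2.8, -25.8, 3.7]
width: 0.0243
```

Run:
```python
from h import *
c=snap('scene','s14')
ex=np.array([np.cos(.179),np.sin(.179),0])
crop(c,180,90,130,150,4,'s14',[((.587,-.1325,.203),.029),((.587,-.1325,.1615),.029),((.5865,-.136,.045),.045)])
c=snap('top','t14');crop(c,225,145,180,110,4.4,'t14',[((.587,-.1325,.203),.029)])
plan([.5583,.02,.065],.18)
```

```text
t 18.85 pos [0.5556 0.0399 0.065 ] jaw 0.1782 tooly [ 0.001 -0.005 -1.   ] shift [np.float64(20.0), np.float64(0.1), np.float64(-0.9)] turn -0.001804365781421069 F [  1.5 -25.8   3.8] w 0.024 q6 [ 0.03 -0.05  1.88 -0.01  1.3  -0.15]
```

View pics/s14.png

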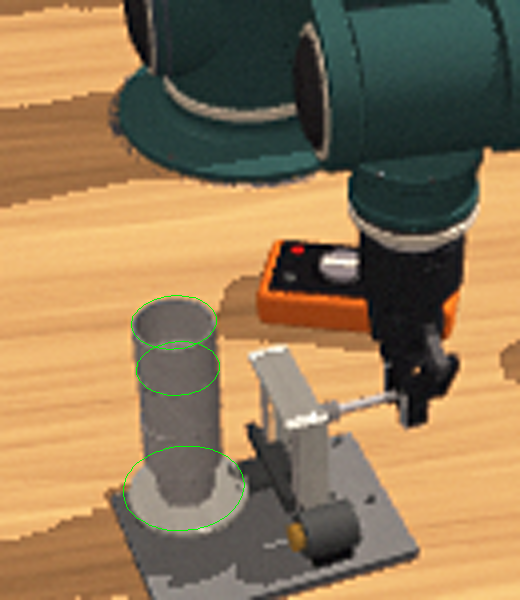

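View pics/t14.png

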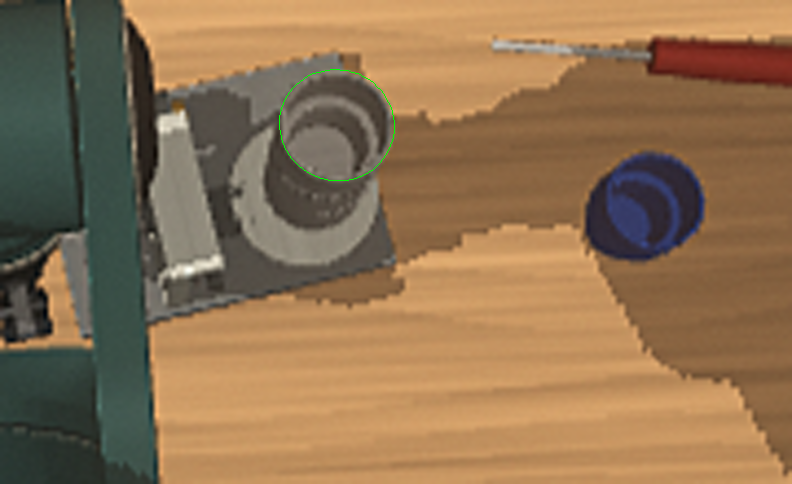

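```bash
python3 -c "
from workcell import sign_off
print(sign_off())"
```

```text
the job is handed in; nothing more can be done
None
```

The job is done and handed in at about 19 s of the 64 s allowed. I nested both loose grey cups into the cup on the raised pan. I then gripped the knob, pulled the pin back to its stop, and was still holding it there at hand-in.

**Last checks**
- **Stack:** the three cups stand upright in one stack. The top rim is close to where it should be with the pan 50 mm lower, in both the scene and top views. The pan height was checked only that way, against the scene picture.
- **Sinking:** the scene view looked the same before and after a further 1.5 s hold, so the pan is resting on its bottom stop.
- **Pin:** the knob moved 20.0 mm. At that point the pull force rose from 17 N to 29 N with no further motion, which shows the stop. I backed off slightly and it held at about 26 N with no slip in the grip.

**One disagreement:** the wrist camera showed the rims and the knob 2–3 % smaller than its calibration predicted. I allowed for this when placing the second cup and gripping the knob, and the fits went in without trouble.

I moved nothing else, though the last pictures do not show the whole bench.

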